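# Slide the loaded print plate into its sprung dock

### The job

Slide the white print plate, with the open dish standing on it, flat along the bench into the dock between its two rails, far enough that the spring catches on both sides click into the notches in the plate's edges and it stays there by itself. Do it gently: do not lift or tip the plate, do not ram the end stop, keep the dish where it stands on the plate, and leave the other things on the bench alone.

Things in the scene. Friction and masses are not known exactly. Their poses are not given: they have to be found in the camera images.
- plate: white rigid plate lying flat on the bench, 150 long (its x) x 120 wide (its y) x 12 mm thick, corners rounded 8 mm, about 0.4 kg; origin at the centre of its underside, z up. In the middle of each long side is a square notch, 15 mm along x, 8 deep. Either short end may go in first. Too wide and flat to grasp: push its edges. Friction on the bench varies
- dish: clear round open dish, 80 mm across, 15 high, 40 g, standing loose at the middle of the plate's top; origin at the centre of its underside
- dock: low aluminium dock bolted to the bench; the plate slides in along its +x, long sides beside the rails. Origin on the bench, centre of the mouth, z up. Straight rails from x = 0 to 158 mm, 123 mm apart inside (1.5 free on each side of the plate), 22 high, 12 thick; black catch housings reach 35 mm outside them, 22 high
- mouth (a point): same point and axes as the dock's origin. In front of it the rails flare outward by 24 degrees over 30 mm, to about 148 mm apart. Behind it, lips at the rails' tops reach 8 mm inward over the plate, 14.8 mm above the bench, from x = 4 to 26 and 90 to 158 mm; the middle is open above
- crossbar (a point): bench-level middle of the inner face of the 26 mm high crossbar that closes the dock's far end, 158 mm behind the mouth. Before it is a rubber end stop, 70 mm wide, starting about 1 mm beyond the clicked-in plate: gives about 2.5 N per mm for 5 mm, then hard. About 15 N in all on the robot is plenty; the plate springs back a little when let go
- catch_left (a joint): spring catch in the dock's +y rail: 24 mm steel roller at plate height. Value = metres pushed back (outward): 0 fully out, 6 mm proud of the rail; about 0.0045 while the plate's side rides on it; about 0.0013 (0 to 0.0035) clicked into the notch. 2 to 5 N spring. Pushing the plate's front end past both takes about 4 to 8 N, then it slides easily to the click
- catch_right (a joint): the same in the -y rail, opposite. Catches and end stop sit together on a unit clamped somewhere along the rails, different each time and not reported: clicked home, the plate's centre is at dock x = 33 to 57 mm, so 18 to 42 mm of plate still shows in front of the mouth
- tape: green roll of tape lying flat, 100 mm across, 22 mm high; to be left alone
- jar: amber jar, 56 mm across, 70 mm high; to be left alone
- phone: black phone lying flat, 75 x 155 x 9 mm; to be left alone
- spatula: spatula, about 280 mm long, lying on the bench; to be left alone
- beaker: clear beaker, 66 mm across, 75 mm high; to be left alone
- lids: stack of dish lids, 90 mm across, 24 mm high; to be left alone
- tips: grey divided bin, 120 x 80 x 45 mm; to be left alone
Not all that is in view belongs to the job. What is shaped like the plate but blue is not meant.

How it is judged:
By the outcome, as a careful person would: the job done as asked, in the order asked, and still so for the second after the job is handed in, with the robot touching nothing.
It also fails if it takes over 72 s, if anything falls off the work surface, if the arm or the gripper's body presses on something with over 40 N, if the wrist force passes 120 N, or if a joint passes its speed limit or range.

### The arm

A 6-joint arm with a two-finger parallel gripper is mounted at the origin on the work surface. World frame = base frame: x ahead of the robot, y to its left, z up, the work surface at z = 0. Lengths are in m, angles in rad, forces in N, time in s.
With the tool pointing down it reaches from about 0.275 to 0.775 m from the base axis. Payload 14.6 kg.
Tool frame: the origin (TCP) lies midway between the tips of the shut fingers; the grasp point (between the pads) lies manip.hold_point_z behind it (manip.hold_point_z is the distance from the TCP to the grasp point, in m); y points along the fingers, z is the direction in which the jaws open and shut, and the axes are right-handed (so a half turn about y gives the same grasp; the last joint's range is limited). The gripper opens to 85 mm and grips with 20 to 120 N. Pads are 22 mm wide; open, the fingers measure 114 mm over their backs; the gripper's body (76 mm by 85 mm) begins 54 mm behind the grasp point. The pads swing forward as they close: fully open they stand 13 mm farther back than shut.
Start: joints at [-1.277, 0.263, -0.048, 1.259, 0, 1.415], TCP at [0.228, -0.473, 0.231] pointing down, gripper open.
Joint ranges: [-2.65, 2.65], [-0.89, 1.7], [-1.18, 1.37], [-2.13, 2.11], [-1.35, 1.29], [-3.14, 3.14]. Speed limits (rad/s): [1.89, 1.89, 2.57, 2.79, 3.14, 3.14].

### API

Orientations are given as a unit quaternion [w, x, y, z].
In Python, from cell import manip gives the robot as it stands. Calls block until the motion is done:
- manip.reach(position, orientation): joint-space move of the TCP to a pose.
- manip.move_linear(position, ori=None, v=0.15, guard=None): straight line of the TCP; ori=None keeps the orientation; v is the mean speed in m/s. With guard (N) it stops when the force on the tool has changed by that much, and returns True; else False.
- manip.goto_joints(angles): joint-space move.
- manip.let_go() and manip.grasp(newtons=None): open the fingers fully, or close them until they stop; newtons is the grip in N (None keeps the last).
- manip.dwell(seconds).
- manip.ik(position, orientation): joint angles nearest the present ones, or None.
- manip.get_state(): the state.
- manip.get_image(name): name is "side" or "top" or "wrist"; returns (picture, depth): 480x640x3 uint8, red, green, blue; 480x640 float32, m along the optical axis (not along the pixel's ray), 0 where there is no reading.
- manip.camera_params(name): a dict with "K" (3x3 intrinsics, pixels), "dist" ([k1, k2, p1, p2, k3] as OpenCV has them; the pictures are not rectified), "R" (3x3) and "t" (3): a world point X has camera coordinates R X + t. Camera axes: x right, y down, z forward; pixel columns grow to the right and rows downward; lengths in m; the calibration is good to about 2 mm. A picture is of the moment at which its call begins: read the wrist's pose just before it. camera_params takes no time and is no camera call; for the wrist camera it gives the pose at the moment of the call.
A pose or a line that the arm cannot do raises manip.MotionError and nothing moves.
- manip.hand_in(): hands the job in, once; it reports no verdict.
Trained networks look in the newest picture that a camera, given by its name, has taken for a name from the list of things; names that differ only in an ending like _2 or _b are one class to them, and where a whole thing is asked for, a point or a joint stands for the part that bears it (a point fixed in the world has none). Each returns a list of dicts, best first, with "confidence" (0 to 1); they miss things now and then, are a little off and sometimes report something else, mostly with a low value. They report only what shows in the picture. A call takes as long as a camera call. They do not tell look-alikes from the thing itself.
- manip.spot_in(camera, target): "rect" ([left, top, right, bottom] in pixels, round what is visible of it).
The state is a dict: "t": time; "q": joint angles; "qd": joint speeds; "effort": joint torques, N m; "ee_pos": TCP position; "ee_rot": TCP orientation; "ft_force": force on the tool from outside, world axes, zero at the start; "torque": the same for the moment, N m; "grip_width": opening from 0.0 (shut) to 1.0 (fully open).
Only numpy, scipy, OpenCV 4.12 (cv2) and the standard library are available. Lean on these libraries where they do the work, as an engineer would, in place of code of your own. Each camera call takes 0.05 s, during which the arm holds its last target. There are 200 camera calls.

## Working session

There is one attempt and no reset: what is moved stays moved. The work goes in short steps, each a Python script; the robot and the scene stay as the last script left them, time stands still between calls to the robot, and variables do not carry over. Pictures are saved under pics/ and viewed, about 8 in all and at most 12, crops included, and the job is handed in when it is done.

```bash
mkdir -p pics; ls; python3 - <<'E'
from cell import manip
import cv2,numpy as np
for n in("top","side"):
    im,d=manip.get_image(n); cv2.imwrite(f"pics/{n}0.png",im[:,:,::-1]); np.save(f"pics/{n}0d.npy",d)
    c=manip.camera_params(n); print(n,c)
    for t in("plate","dock","dish","catch_left","catch_right"):
        print(t,[(np.round(r["rect"]).tolist(),round(r["confidence"],2)) for r in manip.spot_in(n,t)][:3])
s=manip.get_state();print(s["t"],s["ee_rot"],s["ee_pos"],manip.hold_point_z)
E
```

```text
pics
top {'K': array([[443.80789597,   0.        , 318.87004895],
       [  0.        , 443.80789597, 237.34590838],
       [  0.        ,   0.        ,   1.        ]]), 'dist': array([-0.07325453,  0.        ,  0.        ,  0.        ,  0.        ]), 'R': array([[ 0.01779393, -0.99979797, -0.0093486 ],
       [-0.99698831, -0.01703649, -0.07565759],
       [ 0.07548304,  0.01066669, -0.99709003]]), 't': array([-0.04262555,  0.54539266,  1.16209808])}
plate [([356.0, 257.0, 425.0, 320.0], 0.84), ([318.0, 108.0, 391.0, 175.0], 0.68)]
dock [([216.0, 199.0, 294.0, 272.0], 0.6), ([171.0, 183.0, 192.0, 211.0], 0.51)]
dish [([321.0, 199.0, 349.0, 228.0], 0.69), ([424.0, 166.0, 460.0, 222.0], 0.36)]
catch_left []
catch_right [([472.0, 208.0, 507.0, 230.0], 0.23)]
side {'K': array([[507.83759556,   0.        , 328.03678683],
       [  0.        , 507.83759556, 240.48313258],
       [  0.        ,   0.        ,   1.        ]]), 'dist': array([-0.06415162,  0.        ,  0.        ,  0.        ,  0.        ]), 'R': array([[-0.78194993, -0.62317694,  0.01431105],
       [-0.31498601,  0.37521805, -0.87177705],
       [ 0.53790159, -0.68619378, -0.48969375]]), 't': array([0.4088284 , 0.24798772, 0.96238219])}
plate [([384.0, 237.0, 399.0, 258.0], 0.82), ([287.0, 232.0, 351.0, 273.0], 0.81), ([255.0, 205.0, 296.0, 236.0], 0.73)]
dock [([228.0, 257.0, 340.0, 335.0], 0.78)]
dish [([301.0, 237.0, 332.0, 257.0], 0.81)]
catch_left []
catch_right []
0.6 [ 0.15732487 -0.15732063  0.68940711 -0.6893598 ] [ 0.22776756 -0.4729976   0.23126058] 0.0187
```

View pics/top0.png

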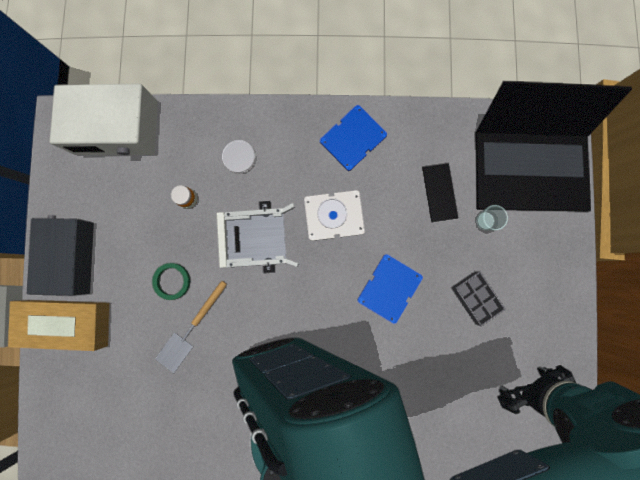

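View pics/side0.png

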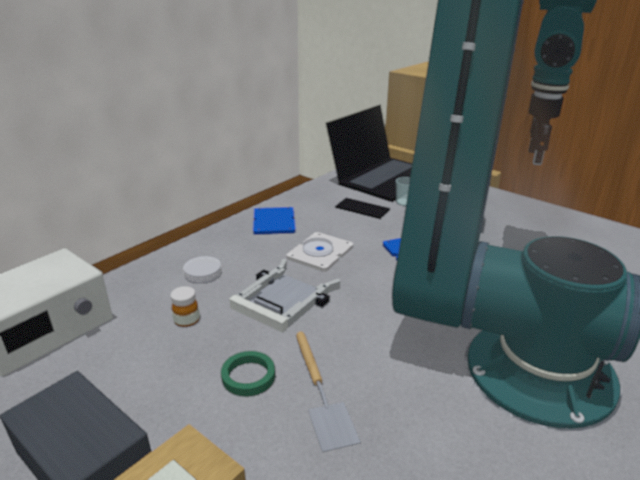

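Top view: the white plate with the dish is at about (334,215). The two blue plates at (353,138) and (390,289) are decoys. The dock is at (255,238) with its mouth facing image right (world −y). The plate sits about 50 mm off the dock's axis and is turned a few degrees. Next I measure both and confirm in a crop.

```bash
cat > h.py <<'E'
from cell import manip
import cv2,numpy as np
from scipy.spatial.transform import Rotation as Ro
def world(c,uv,z):
    """pixels (N,2) -> world points on the plane at height z"""
    r=cv2.undistortPoints(np.array(uv,float).reshape(-1,1,2),c["K"],np.array(c["dist"])).reshape(-1,2)
    d=np.c_[r,np.ones(len(r))]@c["R"]; o=-c["R"].T@c["t"]
    return o+d*((z-o[2])/d[:,2])[:,None]
def pix(c,P):
    return cv2.projectPoints(np.array(P,float).reshape(-1,1,3),cv2.Rodrigues(c["R"])[0],c["t"],c["K"],np.array(c["dist"]))[0].reshape(-1,2)
def quat(jaw,up=0):
    """tool pointing down (y along -z), z (jaw) along heading jaw (rad)"""
    z=np.array([np.cos(jaw),np.sin(jaw),0]);y=np.array([0,0,-1.]);x=np.cross(y,z)
    q=Ro.from_matrix(np.c_[x,y,z]).as_quat();return q[[3,0,1,2]]
def rect(c,mask,z):
    n=cv2.findContours(mask.astype(np.uint8),cv2.RETR_EXTERNAL,cv2.CHAIN_APPROX_NONE)[0]
    k=max(n,key=cv2.contourArea)[:,0,:]
    w=world(c,k,z)[:,:2]
    (cx,cy),(a,b),t=cv2.minAreaRect((w*1000).astype(np.float32))
    if a<b:a,b,t=b,a,t+90
    return cx,cy,a,b,t%180
E
python3 - <<'E'
from h import *
s=manip.get_state();print(Ro.from_quat(s["ee_rot"][[1,2,3,0]]).as_matrix().round(3))
im=cv2.imread("pics/top0.png");c=manip.camera_params("top")
roi=np.zeros(im.shape[:2],bool);roi[180:250,299:372]=1
m=(im.min(2)>165)&roi
m=cv2.morphologyEx(m.astype(np.uint8),cv2.MORPH_OPEN,np.ones((3,3)))
print("plate",rect(c,m,.012))
cv2.imwrite("pics/crop0.png",cv2.resize(im[180:290,200:380],None,fx=4.4,fy=4.4,interpolation=cv2.INTER_CUBIC))
E
```

```text
[[-0.901 -0.     0.434]
 [-0.434  0.    -0.901]
 [-0.    -1.    -0.   ]]
plate (608.481689453125, -72.35039520263672, 151.28024291992188, 120.15791320800781, 98.15567874908447)
```

View pics/crop0.png

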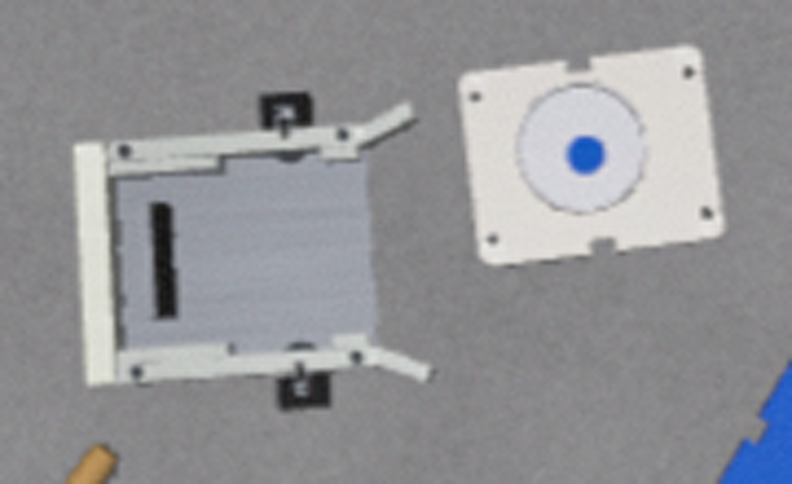

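The crop shows the white plate at crop (592,155), with notches at (578,65) and (603,243) and the dish on it; this is the one meant. The dock's housings are at (286,110) and (304,390), the crossbar is on the left, and the flare tips are at (408,108) and (430,375). Now I compute the dock's pose and the first push.

```bash
python3 - <<'E'
from h import *
c=manip.camera_params("top")
cr=lambda p:(np.array(p,float)+.5)/4.4-.5+[200,180]
A=world(c,cr([(110,140),(352,127),(118,380),(368,365)]),.022)[:,:2]
B=world(c,cr([(75,143),(88,383),(104,142),(116,383)]),.026)[:,:2]
H=world(c,cr([(286,112),(304,389)]),.022)[:,:2]
D=world(c,cr([(585,150)]),.02)
print(A.round(4),B.round(4),H.round(4),D.round(4),sep="\n")
for P in((A[1],A[0]),(A[3],A[2])):
    v=P[1]-P[0];print("rail heading",np.degrees(np.arctan2(v[1],v[0])))
for P in((H[0],H[1]),(B[0],B[1]),(B[2],B[3])):
    v=P[0]-P[1];print("cross",np.degrees(np.arctan2(v[1],v[0])),np.hypot(*v))
for p,h in (((.69,-.075),94),((.69,-.075),-86),((.54,-.19),4),((.54,-.19),-176)):
    print(p,h,manip.ik([*p,-.009],quat(np.radians(h))),manip.ik([*p,.06],quat(np.radians(h))))
E
```

```text
[[0.6115 0.2215]
 [0.6217 0.0734]
 [0.4653 0.2116]
 [0.4772 0.0602]]
[[0.6088 0.242 ]
 [0.4631 0.2289]
 [0.6096 0.2242]
 [0.4634 0.2119]]
[[0.6303 0.114 ]
 [0.462  0.0985]]
[[ 0.6102 -0.0686  0.02  ]]
rail heading 93.95405948861577
rail heading 94.50149437125249
cross 5.248623065413655 0.16895040776552941
cross 5.12000439625743 0.1462625499153094
cross 4.8026589017411645 0.14673104791236216
(0.69, -0.075) 94 [-0.2255312   0.68902215  0.01027595  0.89205013  0.         -0.29534437] [-0.2255312   0.63446172  0.10450979  1.04084439  0.         -0.29534437]
(0.69, -0.075) -86 [-0.2255312   0.68902215  0.01027595  0.89205013  0.          2.84624828] [-0.2255312   0.63446172  0.10450979  1.04084439  0.          2.84624828]
(0.54, -0.19) 4 [-0.48064988  0.51906751 -0.34670577  0.70502305  0.          1.02033328] [-0.48064988  0.44661509 -0.25298347  0.87119776  0.          1.02033328]
(0.54, -0.19) -176 [-0.48064988  0.51906751 -0.34670577  0.70502305  0.         -2.12125938] [-0.48064988  0.44661509 -0.25298347  0.87119776  0.         -2.12125938]
```

```bash
cat >> h.py <<'E'
M=np.array([.5497,.0606]);TH=np.radians(94.8)
U=np.array([np.cos(TH),np.sin(TH)]);N=np.array([-U[1],U[0]])
def dk(a,l,z): return np.r_[M+a*U+l*N,z]   # dock frame -> world
def todk(P): d=np.asarray(P)[...,:2]-M; return np.stack([d@U,d@N],-1)
def st(): 
    s=manip.get_state();print("t%.2f"%s["t"],todk(s["ee_pos"]).round(4),s["ee_pos"][2].round(4),"F dock",(s["ft_force"][:2]@U).round(2),(s["ft_force"][:2]@N).round(2),s["ft_force"][2].round(2));return s
E
python3 - <<'E'
from h import *
q=quat(TH)
manip.reach(dk(-.1375,-.132,.10),q);st()
c=manip.camera_params("wrist");im,d=manip.get_image("wrist");cv2.imwrite("pics/w1.png",im[:,:,::-1])
print(c["R"].round(2),c["t"].round(3), -c["R"].T@c["t"])
# bench/edge check in wrist picture
print(pix(c,[dk(-.1375,-.0475-.06,.012),dk(-.1375,-.132,-.009),dk(-.1375+.05,-.132,0)]).round())
E
```

```text
t2.86 [-0.1383 -0.1318] 0.1003 F dock -0.47 -0.02 0.42
[[-0.08  1.   -0.  ]
 [ 0.94  0.08  0.32]
 [ 0.32  0.02 -0.95]] [ 0.123 -0.648  0.035] [ 0.61049415 -0.07303153  0.24260766]
[[319. 206.]
 [319. 236.]
 [401. 240.]]
```

View pics/w1.png

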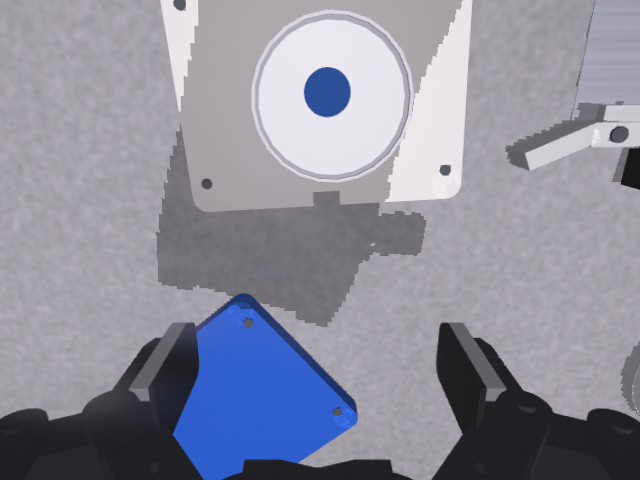

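Wrist view: the plate's near edge is at row 205, where predicted. The landing line at row 236 is clear of the blue plate's corner at (245,293). I descend and push sideways.

```bash
python3 - <<'E'
from h import *
print(manip.move_linear(dk(-.1375,-.132,.02),v=.08))
print(manip.move_linear(dk(-.1375,-.132,-.009),v=.03,guard=5));st()
print(manip.move_linear(dk(-.1375,-.076,-.009),v=.03,guard=12));st()
c=manip.camera_params("wrist");im,d=manip.get_image("wrist");cv2.imwrite("pics/w2.png",im[:,:,::-1])
ct=manip.camera_params("top");im,d=manip.get_image("top");cv2.imwrite("pics/top2.png",im[:,:,::-1])
print(pix(c,[dk(-.1375,-.06,.012),dk(-.1375,0,.012)]).round())
E
```

```text
False
False
t5.17 [-0.1375 -0.1321] -0.0088 F dock -0.23 0.24 0.63
False
t7.19 [-0.1375 -0.0761] -0.009 F dock 0.66 -3.14 2.02
[[318. 313.]
 [318. 122.]]
```

View pics/w2.png

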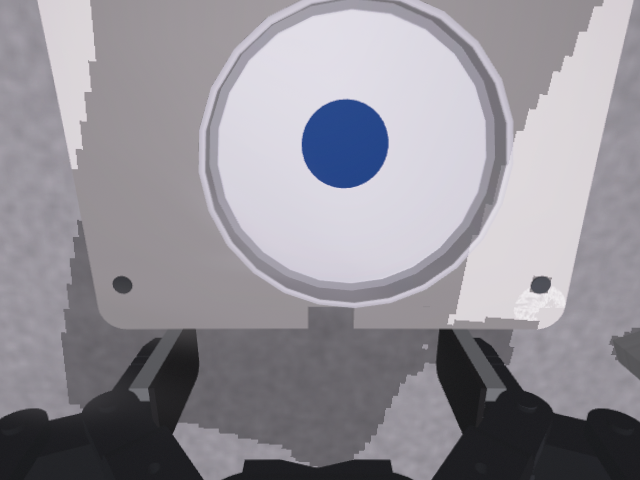

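The plate is now square to the fingers, with its edge at row 328, about 4 mm short of the axis. The notch is at (331,318), so the plate's centre is at a ≈ −0.1335. I finish the sideways push and go behind the plate.

```bash
python3 - <<'E'
from h import *
manip.move_linear(dk(-.1375,-.072,-.009),v=.02,guard=12);st()
manip.move_linear(dk(-.1375,-.085,-.009),v=.05)
manip.move_linear(dk(-.1375,-.085,.11),v=.15)
manip.reach(dk(-.235,0,.11),quat(TH-np.pi/2));st()
c=manip.camera_params("wrist");im,d=manip.get_image("wrist");cv2.imwrite("pics/w3.png",im[:,:,::-1])
print(pix(c,[dk(-.2085,0,.012),dk(-.235,.05,0),dk(-.235,-.05,0),dk(0,.0615,.022),dk(0,-.0615,.022)]).round())
E
```

```text
t7.64 [-0.1375 -0.0716] -0.009 F dock 0.31 -1.51 1.75
t10.23 [-0.2348 -0.    ] 0.1097 F dock -0.62 -0.09 0.01
[[ 316.  200.]
 [ 237.  236.]
 [ 395.  236.]
 [ 155. -333.]
 [ 478. -332.]]
```

View pics/w3.png

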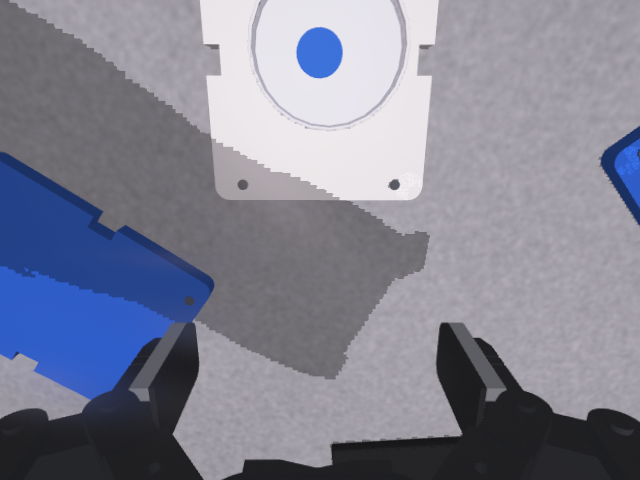

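The plate's rear edge is at row 200 as predicted. Its centre is at column 319, about 2 mm off axis, which the flare can take up. The landing spots at row 236 are clear of the blue corner at (213,285).

```bash
python3 - <<'E'
from h import *
manip.move_linear(dk(-.235,-.001,.02),v=.1)
print(manip.move_linear(dk(-.235,-.001,-.009),v=.03,guard=5));st()
print(manip.move_linear(dk(-.145,-.001,-.009),v=.035,guard=8));st()
c=manip.camera_params("wrist");im,d=manip.get_image("wrist");cv2.imwrite("pics/w4.png",im[:,:,::-1])
im,d=manip.get_image("top");cv2.imwrite("pics/top4.png",im[:,:,::-1])
cv2.imwrite("pics/crop4.png",cv2.resize(im[180:290,200:380,::-1],None,fx=4.4,fy=4.4,interpolation=cv2.INTER_CUBIC))
E
```

```text
False
t12.45 [-0.2351 -0.0011] -0.0088 F dock 0.02 -0.22 0.0
False
t15.18 [-0.145 -0.001] -0.009 F dock -2.56 0.15 0.21
```

View pics/crop4.png

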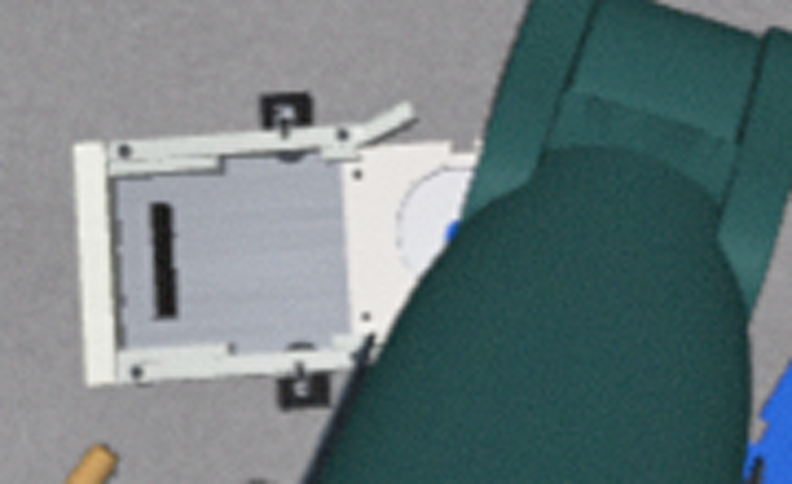

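The plate's front is between the rails at crop x≈345, past the front lips. The rollers are at x≈290–300, so home is near plate centre a≈0.05 (TCP ≈ −0.037). I push on past the catches and log the force.

```bash
python3 - <<'E'
from h import *
for a in (-.13,-.12,-.11,-.10,-.085,-.07,-.06,-.055):
    g=manip.move_linear(dk(a,-.001,-.009),v=.03,guard=10);s=st()
    if g: print("guard");break
E
```

```text
t15.93 [-0.1296 -0.0009] -0.009 F dock 0.31 -0.72 -0.03
t16.41 [-0.1196 -0.0009] -0.009 F dock -0.32 -0.06 0.73
t16.89 [-0.1099 -0.001 ] -0.009 F dock -0.28 -0.05 0.06
t17.38 [-0.0997 -0.001 ] -0.009 F dock -0.23 -0.29 0.64
t18.02 [-0.0847 -0.001 ] -0.009 F dock -0.17 0.36 -0.59
t18.68 [-0.0697 -0.001 ] -0.009 F dock 0.58 -0.14 0.2
t19.16 [-0.0596 -0.001 ] -0.009 F dock -1.25 -0.15 0.88
t19.48 [-0.0547 -0.001 ] -0.009 F dock 0.44 -0.33 0.02
```

```bash
python3 - <<'E'
from h import *
c=manip.camera_params("wrist");im,d=manip.get_image("wrist");cv2.imwrite("pics/w5.png",im[:,:,::-1])
print(pix(c,[dk(-.0547+.012,0,.012),dk(-.0547+.087,0,.012),dk(0,.0615,.022)]).round())
E
```

```text
[[312. 325.]
 [311.  81.]
 [ 85. 206.]]
```

View pics/w5.png

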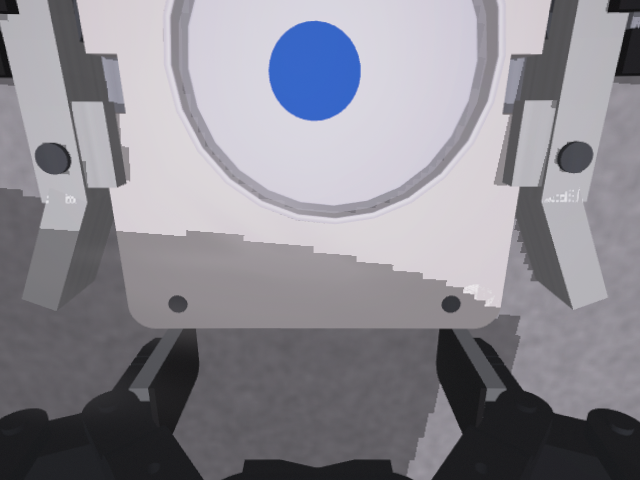

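Wrist view: the plate is straight between the rails with its rear edge (row 328) against the fingers, the dish is centred, and the notches (rows 54–110) are not yet at the rollers. I push on in small steps until the end stop gives a lasting force.

```bash
python3 - <<'E'
from h import *
a=-.0547
while a<-.022:
    a+=.002
    g=manip.move_linear(dk(a,-.001,-.009),v=.015,guard=7);s=st()
    f=s["ft_force"][:2]@U
    if g or f<-5.5: print("stop",g);break
c=manip.camera_params("wrist");im,d=manip.get_image("wrist");cv2.imwrite("pics/w6.png",im[:,:,::-1])
E
```

```text
t19.82 [-0.0526 -0.001 ] -0.009 F dock -0.4 -0.27 -0.0
t20.11 [-0.0506 -0.001 ] -0.009 F dock -0.7 -0.57 -0.09
t20.39 [-0.0486 -0.001 ] -0.009 F dock -1.13 0.88 0.54
t20.68 [-0.0465 -0.001 ] -0.009 F dock -0.98 -0.08 0.32
t20.96 [-0.0445 -0.001 ] -0.009 F dock 0.79 -0.26 0.26
t21.24 [-0.0425 -0.001 ] -0.009 F dock -0.53 -0.43 0.3
t21.52 [-0.0406 -0.001 ] -0.009 F dock -0.33 0.18 -0.17
t21.81 [-0.0386 -0.001 ] -0.009 F dock -0.91 -0.09 -0.7
t22.09 [-0.037  -0.0011] -0.009 F dock -5.2 0.62 -0.04
t22.38 [-0.0353 -0.0011] -0.009 F dock -6.02 0.32 -0.21
stop False
```

View pics/w6.png

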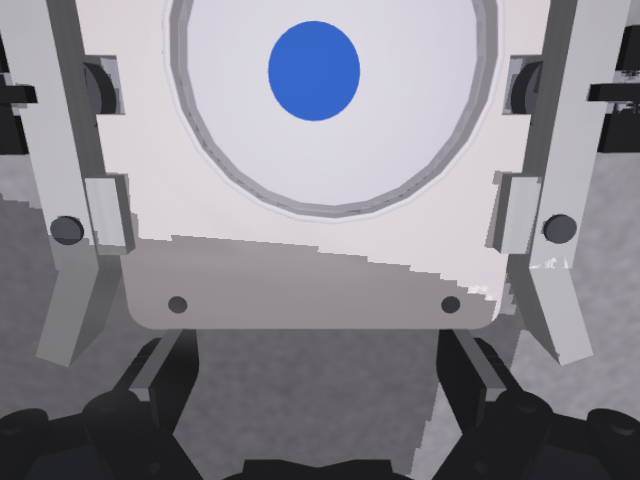

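Both rollers stand in the notches, at (98,87) and (525,87), and the end stop pushes back with about 6 N. I back off and check that the plate stays.

```bash
python3 - <<'E'
from h import *
manip.move_linear(dk(-.050,-.001,-.009),v=.02);st()
c=manip.camera_params("wrist");im,d=manip.get_image("wrist");cv2.imwrite("pics/w7.png",im[:,:,::-1])
manip.move_linear(dk(-.065,-.001,-.009),v=.05)
manip.move_linear(dk(-.065,-.001,.12),v=.12);st()
im2,d=manip.get_image("wrist")
cv2.imwrite("pics/w78.png",np.vstack([cv2.resize(im[:300,:,::-1],(600,281)),cv2.resize(im2[:300,:,::-1],(600,281))]))
E
```

```text
t23.34 [-0.0499 -0.001 ] -0.009 F dock -0.26 -0.3 -0.47
t25.07 [-0.0649 -0.0006] 0.1194 F dock -0.21 0.73 -0.29
```

View pics/w78.png

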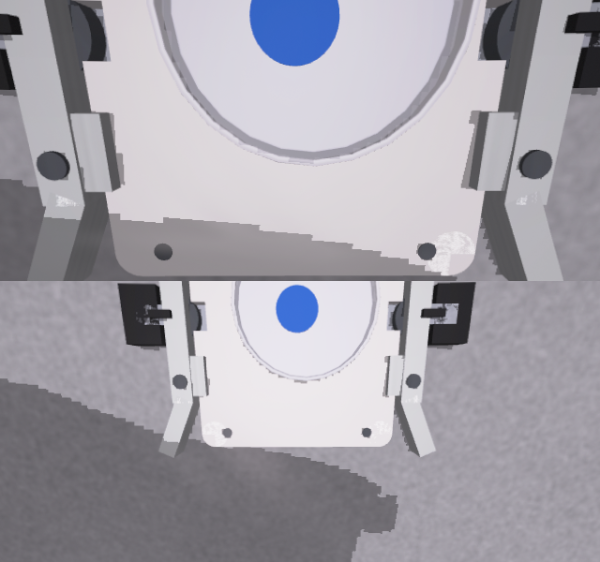

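```bash
python3 - <<'E'
from h import *
manip.move_linear(dk(.03,0,.14),v=.12);manip.dwell(.5);st()
c=manip.camera_params("wrist");im,d=manip.get_image("wrist")
p=pix(c,[dk(.05,.06,.012),dk(.05,-.06,.012)]).round().astype(int);print(p)
f=lambda q:cv2.resize(im[max(q[1]-55,0):q[1]+55,max(q[0]-70,0):q[0]+70,::-1],(390,306),interpolation=cv2.INTER_CUBIC)
cv2.imwrite("pics/n9.png",np.vstack([np.hstack([f(p[0]),f(p[1])]),cv2.resize(im[:,:,::-1],(780,290))]))
E
```

```text
t26.57 [0.0299 0.    ] 0.14 F dock -0.53 -0.2 0.62
[[225 198]
 [407 198]]
```

View pics/n9.png

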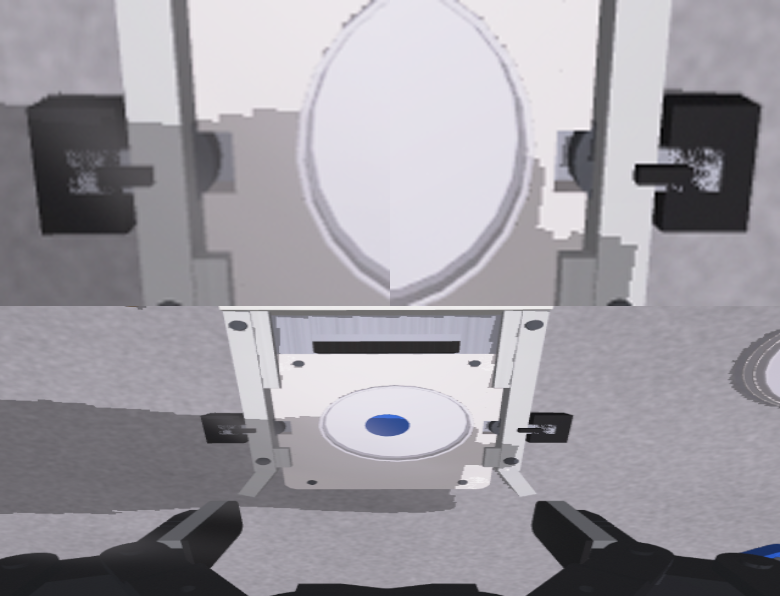

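Both rollers sit centred in the notches, at (210,160) and (580,160) in the enlarged crops. The plate's front is at the end stop and the dish is centred, so I hand in.

```bash
python3 -c "
from h import *
manip.hand_in();print(manip.get_state()['t'])"
```

```text
the job is handed in; nothing more can be done
the job is handed in; nothing more can be done
```

The white plate is in the dock with both catches clicked into its notches, and I handed the job in after about 27 s of the 72 s allowed. Using both open fingers, I first pushed the plate sideways to line it up with the dock. I then pushed its rear end in slowly until the end stop pushed back with about 6 N.

**Last checks:** After backing off and raising the arm, the pictures showed both rollers seated centrally in the notches. The plate stayed at the end stop, flat and straight, with the dish still in the middle of it. I moved nothing else on the bench.

**Not seen or not fully clear:**
- The force readings between pushing steps were near zero, so the click itself never showed as a force peak.
- I judged the click from the pictures and the end-stop force, because the catch values can't be read directly.

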